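# Prove the trip switch, then pull and hold the fuse carrier

### The job

Before the drill on this supply board is worked on, prove the board's trip switch while the fuse is still in: press its test button so that the lever drops, then swing the lever back up until it latches and stays up by itself. Then pinch the two side catches of the fuse carrier (the plug with the round cartridge fuse across its top, not the neutral link with the flat bar) together, lift it straight out to about 10 cm above its seat and finish while still holding it there, upright and clear of everything, so that nobody can put it back. Leave the neutral link in its base and do not knock over or shove the jar and the flux bottle beside the board.

Things in the scene. Friction and masses are not known exactly. Their poses are not given: they have to be found in the camera images.
- board: Aluminium mounting plate 108 x 134 mm lying level on rubber feet, fixed, its top 19 mm above the origin (centre of its underside, on a wooden tray 9 mm above the bench top). A steel rail runs along its y axis with three devices clipped side by side at y = -37, 0 and +37 mm, in any order. Its x axis points away from the robot; all devices share its yaw.
- rcd: Trip switch (residual current device): light grey block 36 mm wide (y), 86 mm long (x), fixed on the plate. Origin: centre of its underside, on the plate's top. Shoulders 44 mm high; raised nose, x = -25 to +25 mm, 60 mm high. On the nose stand the black square test button, at x = +17 mm, and the black lever, 20 mm wide, 6 to 8.5 mm thick, pivoting about y at x = -16, z = 55 mm.
- test_top (a point): Centre of the test button's top face, 13 x 13 mm, 68 mm above the rcd's origin when released; pressed straight down, about 4 N at full depth.
- rcd_test (a joint): Test button travel in m: 0 released, 0.0045 fully pressed; the lever is let go at about 0.003. It springs back.
- lever_tip (a point): Middle of the lever's end, 29 mm from its pivot; moves with the lever. Up, the lever leans slightly away (tip at x = -13, z = 84 mm in the rcd frame; 20 mm clear of the button); dropped, it leans 32 degrees toward -x (tip x = -31, z = 80 mm).
- rcd_lever (a joint): Lever angle, rad: about 0.05 up and latched, 0.70 dropped (leaning toward -x). Latched, it cannot be pulled down; pressing the button lets a spring drop it. To reset it push its tip toward +x (3 N at the tip, up to 12 with rubbing) beyond the latch, to about -0.1 (stop at -0.14); let go, it settles back to 0.05, latched.
- fuse_base: Dark grey base of the fuse, 36 mm wide (y), 86 mm long (x), fixed. Origin: centre of its underside, on the plate's top. It has a pocket 52 x 32 mm with the floor 8 mm and the rim 54 mm above the origin, the rim reaching to x = -34 and +34 mm; in the end walls ledges hold the carrier's catches.
- carrier: The fuse carrier: near-black loose plug, about 0.12 kg, with a round white cartridge fuse (14 mm thick, 28 mm long, steel end caps) lying along y across its top. Origin: centre of its underside, seated on the pocket floor, 8 mm above the base's origin. 30 mm wide (y); top of the fuse 73 mm above the origin, the base's rim 46 mm. Held by two sprung catches at its -x and +x ends.
- carrier_near (a joint): Catch at the carrier's -x end, rad: 0 sprung out, 0.15 pinched in to its stop; free of the base's ledge from about 0.09. Pinching takes about 6 N at each pad. Not pinched, the carrier cannot be pulled out; pinched to the stops, the pads stand upright and the carrier is lifted by them.
- carrier_far (a joint): Catch at the carrier's +x end, the same: 0 sprung out, 0.15 pinched to its stop.
- carrier_near_pad (a point): Middle of the outer face of the ribbed thumb pad of the -x catch. Pads are 24 mm wide (y), 48 to 66 mm above the carrier's origin (this point 57 mm), 58 mm apart over their outer faces, about 42 mm when pinched to the stops.
- carrier_far_pad (a point): Middle of the outer face of the thumb pad at the +x end, 57 mm above the carrier's origin.
- link_base: Base of the neutral link, the same as the fuse's base, fixed.
- link: The neutral link: a loose plug with the same body and catches as the fuse carrier, but a flat brass bar under two screws on top. Origin: centre of its underside. It stays seated.
- jar: Small black-lidded paint jar, 34 mm across, 45 mm high, loose, standing on the bench before the board. Origin: centre of its underside.
- flux_pot: Small orange bottle with a black cap, 30 mm across, 58 mm high, loose, standing beyond the board. Origin: centre of its underside.

How it is judged:
By the outcome, as a careful person would: the job done as asked, in the order asked, and still so for the second after the job is handed in, while the arm keeps its last pose, push and grip.
It also fails if it takes over 45 s, if anything falls off the work surface, if the arm or the gripper's body presses on something with over 40 N, if the wrist force passes 120 N, or if a joint passes its speed limit or range.

### The arm

A 6-joint arm with a two-finger parallel gripper is mounted at the origin on a cart in front of the work surface, level with it; the furniture and walls round the work are solid. World frame = base frame: x ahead of the robot, y to its left, z up, the work surface at z = 0. Lengths are in mm, angles in rad, forces in N, time in s.
With the tool pointing down it reaches from about 325 to 875 mm from the base axis. Payload 4.4 kg.
Tool frame: the origin (TCP) lies at the very end of the fingers, on their centre line; the grasp point (between the pads) lies 19 mm behind it; z points along the fingers, y is the line along which they close (so a half turn about z gives the same grasp; the last joint's range is limited). The gripper opens to 85 mm and grips with 20 to 120 N. Pads are 22 mm wide; open, the fingers measure 114 mm over their backs; the gripper's body (76 mm by 85 mm) begins 54 mm behind the grasp point. The pads swing forward as they close: fully open they stand 13 mm farther back than shut.
Start: joints at [1.135, 0.207, 1.542, -0, 1.393, -0.15], TCP at [162.117, 551.675, 231.282] pointing down, gripper open.
Joint ranges: [-2.73, 2.73], [-0.86, 2.22], [0.23, 2.46], [-1.11, 4.25], [0.08, 2.63], [-2.82, 2.82]. Speed limits (rad/s): [2.79, 2.79, 3.14, 3.14, 3.14, 3.14].

### API

Orientations are given as a rotation vector (axis times angle).
In Python, from rig import * gives the robot as it stands.
- The arm moves only by the tool jog_arm, never from a script. Its argument "rows" is a list of rows, each an object with "delta_pos": the shift along the tool's x, y, z in mm, a list of three; "turn": the turn, a rotation vector about the tool's x, y, z in degrees, a list of three; "grip": the opening, from 0 (shut) to 1 (fully open). A call has 1 to 10 rows; each row is the pose to reach, as a shift and turn from the pose commanded when the call began, along the tool's axes at that moment; what a row does not reach only later rows make up. A row lasts 1/12 s, in which the tool goes at most 41.7 mm and 7.16 degrees, less where a joint would pass 70% of its speed; a pose out of reach is approached as far as the arm can. A call with a gripper value outside its range is refused whole. The fingers move at their own pace and stop on an object; the grip force is fixed at half the most. Time passes only in rows, so rows that repeat a pose let the fingers close. It gives the time, the measured TCP pose, the force, the opening and the grip force at its end, in the units of the state.
- get_state(): the state, without advancing time (a new reading comes with each control period).
- get_image(name): name is "scene" or "top"; returns (picture, depth): 400x640x3 uint8, red, green, blue; 400x640 float32, mm along the optical axis (not along the pixel's ray), 0 where there is no reading.
- calibration(name): a dict with "camera_matrix" (3x3 intrinsics, pixels), "distortion" ([k1, k2, p1, p2, k3] as OpenCV has them; the pictures are not rectified), "cam_to_world" (4x4, takes a point from camera to world coordinates). Camera axes: x right, y up, looking along -z (the intrinsics and any distortion apply to the point x, -y, -z); pixel columns grow to the right and rows downward; lengths in mm; the calibration is good to about 2 mm. A picture is of the moment at which its call begins. calibration takes no time and is no camera call.
- close_job(): hands the job in; it is judged then, once.
The state is a dict: "time": time; "qpos": joint angles; "joint_vel": joint speeds; "joint_efforts": joint torques, N m; "ee_pos": TCP position; "tool_rot": TCP orientation; "contact_force": force on the tool from outside, world axes, zero at the start; "wrist_torque": the same for the moment, N m; "width": finger opening in mm; "gripper_force": force on a finger pad.
Only numpy, scipy, OpenCV 4.12 (cv2) and the standard library are available. Lean on these libraries where they do the work, as an engineer would, in place of code of your own. Each camera call takes 0.05 s, during which the arm holds its last target. There are 200 camera calls.

## Working session

There is one attempt and no reset: what is moved stays moved. The work goes in short steps, Python scripts to look and compute and a tool call to move; the robot and the scene stay as the last step left them, time stands still between calls to the robot, and variables do not carry over. Pictures are saved under pics/ and viewed, at most 12 in all, crops included, and the job is handed in when it is done.

Besides the shell and the picture viewer there is one more tool, called after "Emit:" by a JSON object that holds its "name" and its "arguments", one argument or row to a line. jog_arm: Moves the arm, as the interface text tells. Its arguments: {"type":"object","properties":{"rows":{"type":"array"}},"required":["rows"]}

```bash
mkdir -p pics; cat > h.py <<'E'
from rig import *
import numpy as np, cv2
from scipy.spatial.transform import Rotation as R
def ray(name,uv):
    c=calibration(name);K=np.array(c["camera_matrix"]);d=np.array(c["distortion"]);T=np.array(c["cam_to_world"])
    p=cv2.undistortPoints(np.array(uv,float).reshape(-1,1,2),K,d).reshape(-1,2)
    v=np.c_[p[:,0],-p[:,1],-np.ones(len(p))]
    return T[:3,3],v@T[:3,:3].T   # v has unit optical depth
def onz(name,uv,z):
    o,v=ray(name,uv); return o+v*((z-o[2])/v[:,2])[:,None]
def cloud(name,dep):
    h,w=dep.shape;u,v=np.meshgrid(np.arange(w),np.arange(h))
    o,r=ray(name,np.c_[u.ravel(),v.ravel()]); P=o+r*dep.reshape(-1,1); return P.reshape(h,w,3)
E
python3 - <<'E'
from h import *
for n in("scene","top"):
    p,d=get_image(n); cv2.imwrite(f"pics/{n}0.png",p[:,:,::-1]); np.savez(f"{n}0.npz",p=p,d=d)
    c=calibration(n); print(n,np.round(c["camera_matrix"],1).tolist(),np.round(c["cam_to_world"],2).tolist(),(d>0).mean())
s=get_state();print(s)
E
```

```text
scene [[414.3, 0.0, 320.1], [0.0, 414.3, 199.5], [0.0, 0.0, 1.0]] [[-0.9, 0.32, -0.31, 363.69], [-0.44, -0.67, 0.6, 726.32], [-0.02, 0.67, 0.74, 739.96], [0.0, 0.0, 0.0, 1.0]] 0.99601171875
top [[362.1, 0.0, 322.1], [0.0, 362.1, 198.3], [0.0, 0.0, 1.0]] [[-0.02, 0.99, -0.15, 459.7], [-1.0, -0.03, -0.02, 232.51], [-0.03, 0.15, 0.99, 952.09], [0.0, 0.0, 0.0, 1.0]] 0.9960078125
{'time': 0.1, 'qpos': array([ 1.13450080e+00,  2.07355967e-01,  1.54282436e+00,  1.88420505e-05,
        1.39354889e+00, -1.50495359e-01]), 'joint_vel': array([ 9.82922766e-04, -3.87430142e-05, -4.32407293e-03,  2.14414756e-03,
       -2.18788092e-03,  1.27054072e-03]), 'joint_efforts': array([-3.72185900e-05, -3.84091187e+01, -2.92547929e+01, -2.18806649e-04,
        4.80867384e-03, -3.96642531e-05]), 'ee_pos': array([161.80945671, 551.03136994, 230.22358679]), 'tool_rot': array([-0.44732194, -3.10893932,  0.00320363]), 'contact_force': array([-0.43438128, -0.03220403, -0.20490397]), 'wrist_torque': array([-0.01311173, -0.04988318,  0.02578763]), 'gripper_force': 0.0, 'width': 85.56253848616713}
```

View pics/scene0.png

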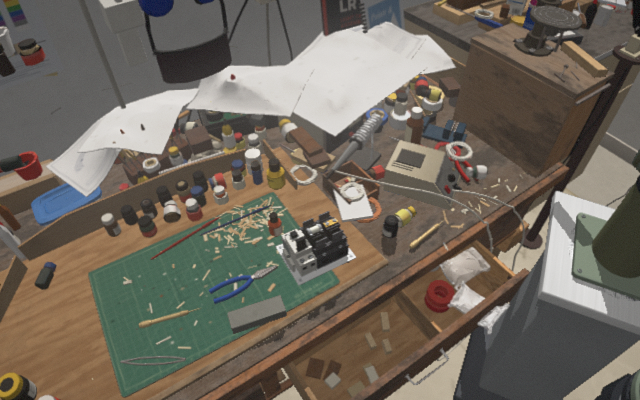

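View pics/top0.png

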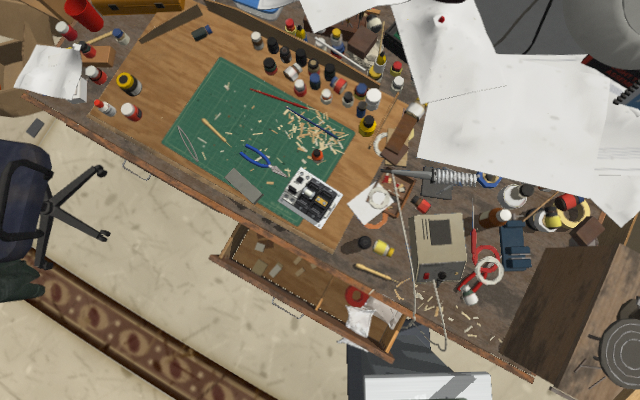

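The board is at about (315,245) in the scene view and (310,195) in the top view. I'll zoom in on both.

```bash
python3 - <<'E'
from h import *
a=np.load("scene0.npz")["p"][200:290,255:375,::-1]; b=np.load("top0.npz")["p"][140:240,265:375,::-1]
a=cv2.resize(a,None,fx=6,fy=6,interpolation=cv2.INTER_CUBIC);b=cv2.resize(b,None,fx=6,fy=6,interpolation=cv2.INTER_CUBIC)
cv2.imwrite("pics/s1.png",a[:600]);cv2.imwrite("pics/t1.png",b[:600])
P=cloud("top",np.load("top0.npz")["d"])
for uv in[(310,195),(300,190),(320,200),(315,190),(305,205),(280,185),(345,190)]: print(uv,P[uv[1],uv[0]].round())
E
```

```text
(310, 195) [598. 280. 106.]
(300, 190) [614. 305.  87.]
(320, 200) [586. 256. 104.]
(315, 190) [622. 270.  38.]
(305, 205) [575. 292. 102.]
(280, 185) [641. 364.  16.]
(345, 190) [625. 192.   7.]
```

View pics/s1.png

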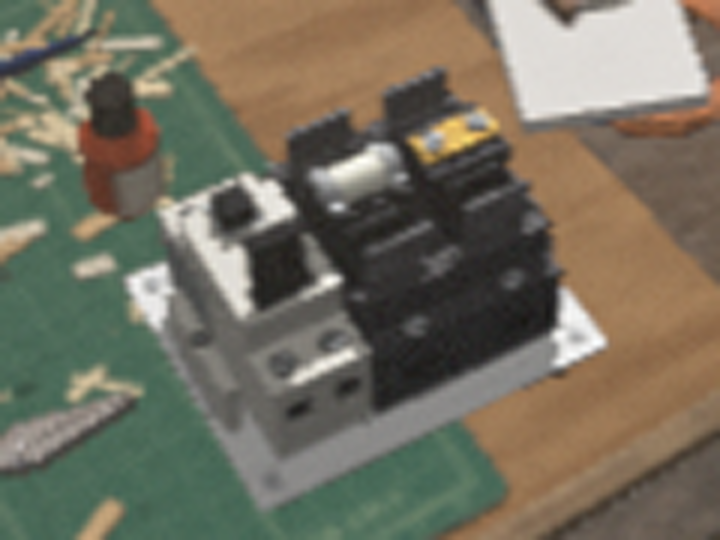

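View pics/t1.png

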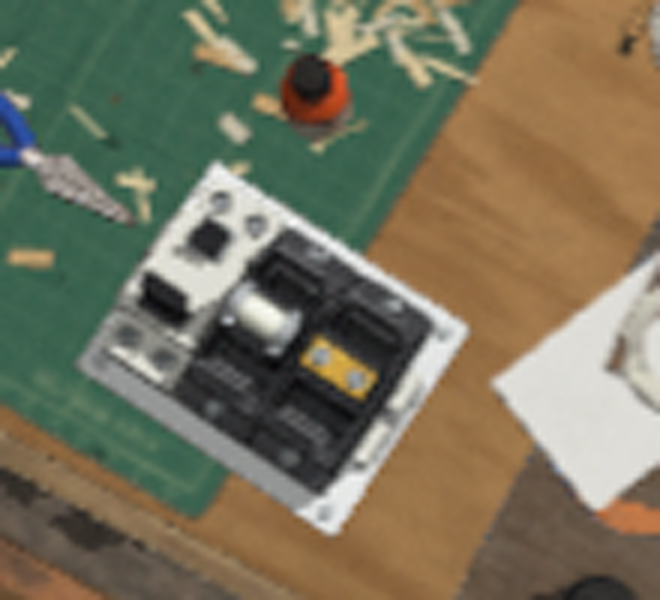

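Left to right the board has the trip switch, the fuse and the link. In the top crop the button is at (210,238), the lever at (162,295), the fuse at (262,312) and the brass bar at (340,367). In the scene crop the button is at (233,200), the fuse at (357,177) and the bar at (455,135). Next I'll triangulate these.

```bash
python3 - <<'E'
from h import *
from h import np
S=np.load("scene0.npz");T=np.load("top0.npz")
def tri(s,t):
    o1,v1=ray("scene",[s]);o2,v2=ray("top",[t]);a,b=v1[0]/np.linalg.norm(v1[0]),v2[0]/np.linalg.norm(v2[0])
    k=np.linalg.lstsq(np.c_[a,-b],o2-o1,rcond=None)[0];p,q=o1+k[0]*a,o2+k[1]*b
    return (p+q)/2,np.linalg.norm(p-q)
sc=lambda u,v:((u+.5)/6-.5+255,(v+.5)/6-.5+200)
tc=lambda u,v:((u+.5)/6-.5+265,(v+.5)/6-.5+140)
def blob(img,x0,y0,x1,y1,f):
    c=cv2.cvtColor(img,cv2.COLOR_RGB2HSV)[y0:y1,x0:x1].astype(int); m=f(c); v,u=np.nonzero(m); return (u.mean()+x0,v.mean()+y0),m.sum()
bra=lambda c:(abs(c[...,0]-21)<8)&(c[...,1]>120)&(c[...,2]>120)
wh=lambda c:(c[...,1]<60)&(c[...,2]>150)
bs=blob(S["p"],318,215,345,230,bra);bt=blob(T["p"],313,193,330,208,bra)
fs=blob(S["p"],305,222,325,237,wh);ft=blob(T["p"],302,186,316,200,wh)
print("brass",bs,bt,tri(bs[0],bt[0]));print("fuse",fs,ft,tri(fs[0],ft[0]))
print("button",tri(sc(233,197),tc(210,236)))
pl=[tc(*p) for p in[(215,163),(468,330),(330,533),(82,362)]]
c=onz("top",pl,28);print("plate",c.round(1),c.mean(0))
ps=[sc(*p) for p in[(130,275),(605,347),(268,508)]];print("plate scene",onz("scene",ps,28).round(1))
e=c[0]-c[3]+c[1]-c[2];print("yaw",np.degrees(np.arctan2(e[1],e[0])))
P=cloud("top",T["d"]);Q=cloud("scene",S["d"])
# heights of nearby plateaus
for n,C in(("top",P),("scene",Q)):
    B=C.reshape(-1,3);B=B[np.linalg.norm(B[:,:2]-c.mean(0)[:2],axis=1)<90];
    print(n,np.histogram(B[:,2],bins=np.arange(0,130,4)))
np.save("P.npy",P);np.save("Q.npy",Q)
E
```

```text
brass ((np.float64(330.35135135135135), np.float64(222.6216216216216)), np.int64(37)) ((np.float64(320.9047619047619), np.float64(200.9047619047619)), np.int64(42)) (array([584.12732433, 254.38864214, 100.55077768]), np.float64(0.5637243068355171))
fuse ((np.float64(313.7857142857143), np.float64(227.71428571428572)), np.int64(56)) ((np.float64(307.50877192982455), np.float64(191.24561403508773)), np.int64(57)) (array([606.16890737, 285.2215106 , 107.79226608]), np.float64(1.127032438814951))
button (array([640.04703844, 304.96838814,  96.59230822]), np.float64(1.3527182627727294))
plate [[686.3 308.   28. ]
 [609.5 199.8  28. ]
 [523.6 261.1  28. ]
 [599.8 366.6  28. ]] [604.80515557 283.87463073  28.        ]
plate scene [[686.5 306.5  28. ]
 [523.2 262.5  28. ]
 [598.1 368.8  28. ]]
yaw -34.82384003994851
top (array([  1, 191, 832, 440,  11,   7, 234, 225,  18,  25,  11,  14,  31,
       119,  33,  59, 177, 137, 130,  57, 153, 170, 139,  40, 103, 151,
        62,  42,  16,   0,   0,   0]), array([  0,   4,   8,  12,  16,  20,  24,  28,  32,  36,  40,  44,  48,
        52,  56,  60,  64,  68,  72,  76,  80,  84,  88,  92,  96, 100,
       104, 108, 112, 116, 120, 124, 128]))
scene (array([  0,  99, 874, 583,   5,   5, 267, 306,  61,  82,  64,  84,  85,
       136,  75,  85, 202, 166, 203,  99, 280, 195, 280, 133, 196, 217,
       101,  56,  24,   0,   0,   0]), array([  0,   4,   8,  12,  16,  20,  24,  28,  32,  36,  40,  44,  48,
        52,  56,  60,  64,  68,  72,  76,  80,  84,  88,  92,  96, 100,
       104, 108, 112, 116, 120, 124, 128]))
```

```bash
cat >> h.py <<'E'
yaw=np.radians(-35.2);U=np.array([np.cos(yaw),np.sin(yaw),0]);W=np.array([-U[1],U[0],0]);C=np.array([605.3,284.5,0])
RCD=C+37*W
def to(t,sgn=-1):
    """tool-frame shift/turn from the measured pose to t, tool down, tool y along sgn*U"""
    s=get_state();r=R.from_rotvec(s["tool_rot"]);y=sgn*U;z=np.array([0,0,-1.]);D=R.from_matrix(np.c_[np.cross(y,z),y,z])
    print("t",s["time"],"pos",s["ee_pos"].round(1),"F",s["contact_force"].round(1),"w",round(s["width"],1),"q",s["qpos"].round(2))
    print("delta",(r.inv().apply(t-s["ee_pos"])).round(1),"turn",np.degrees((r.inv()*D).as_rotvec()).round(2))
E
python3 -c "
from h import *
to(RCD+17*U+[0,0,150])"
```

```text
t 0.1 pos [161.8 551.  230.2] F [-0.4 -0.  -0.2] w 85.6 q [ 1.13  0.21  1.54  0.    1.39 -0.15]
delta [-528.7 -101.    80.3] turn [ -0.09  -0.09 -71.18]
```

Emit:
{"name": "jog_arm", "arguments": {
  "rows": [
    {"delta_pos": [-528,-101,30],"turn": [0,0,-71],"grip": 0},
    {"delta_pos": [-528,-101,30],"turn": [0,0,-71],"grip": 0},
    {"delta_pos": [-528,-101,30],"turn": [0,0,-71],"grip": 0},
    {"delta_pos": [-528,-101,30],"turn": [0,0,-71],"grip": 0},
    {"delta_pos": [-528,-101,30],"turn": [0,0,-71],"grip": 0},
    {"delta_pos": [-528,-101,30],"turn": [0,0,-71],"grip": 0},
    {"delta_pos": [-528,-101,30],"turn": [0,0,-71],"grip": 0},
    {"delta_pos": [-528,-101,30],"turn": [0,0,-71],"grip": 0},
    {"delta_pos": [-528,-101,30],"turn": [0,0,-71],"grip": 0},
    {"delta_pos": [-528,-101,30],"turn": [0,0,-71],"grip": 0}
  ]
}}

```text
time: 0.93
ee_pos: [514.5, 370.1, 208.5]
tool_rot: [1.375, -2.823, -0.0]
contact_force: [0.7, 0.4, 0.6]
width: 0.0
gripper_force: 0.0
```

```bash
python3 -c "
from h import *
to(RCD+17*U+[0,0,150])"
```

```text
t 0.9333 pos [514.5 370.1 208.5] F [0.7 0.4 0.6] w 0.0 q [ 0.49  0.35  1.41  0.    1.38 -1.99]
delta [ -26.4 -139.5   58.4] turn [ 0.04 -0.06 -2.86]
```

Emit:
{"name": "jog_arm", "arguments": {
  "rows": [
    {"delta_pos": [-25,-134,56],"turn": [0,0,-2.5],"grip": 0},
    {"delta_pos": [-25,-134,56],"turn": [0,0,-2.5],"grip": 0},
    {"delta_pos": [-25,-134,56],"turn": [0,0,-2.5],"grip": 0},
    {"delta_pos": [-25,-134,56],"turn": [0,0,-2.5],"grip": 0},
    {"delta_pos": [-25,-134,56],"turn": [0,0,-2.5],"grip": 0},
    {"delta_pos": [-25,-134,56],"turn": [0,0,-2.5],"grip": 0},
    {"delta_pos": [-25,-134,56],"turn": [0,0,-2.5],"grip": 0},
    {"delta_pos": [-25,-134,56],"turn": [0,0,-2.5],"grip": 0}
  ]
}}

```text
time: 1.6
ee_pos: [633.1, 308.9, 153.9]
tool_rot: [-1.43, 2.797, 0.001]
contact_force: [-0.4, 0.7, 0.4]
width: -0.2
gripper_force: 0.0
```

```bash
python3 - <<'E'
from h import *
to(RCD+17*U+[0,0,110])
p,d=get_image("scene"); cv2.imwrite("pics/s2.png",cv2.resize(p[160:290,250:400,::-1],None,fx=4,fy=4,interpolation=cv2.INTER_CUBIC))
E
```

```text
t 1.6 pos [633.1 308.9 153.9] F [-0.4  0.7  0.4] w -0.2 q [ 0.33  0.54  1.26  0.    1.34 -2.19]
delta [-1.1 -8.4 43.9] turn [ 0.    0.03 -0.63]
```

View pics/s2.png

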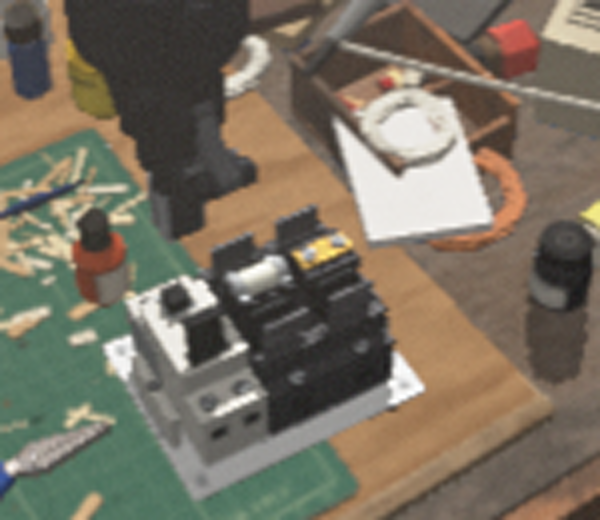

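The closed fingers hang behind the board, with their tip at about (178,230) in the crop. The flux bottle (100,260) and jar (560,260) stand clear. I'll line up over the button.

Emit:
{"name": "jog_arm", "arguments": {
  "rows": [
    {"delta_pos": [-1,-8,20],"turn": [0,0,-0.6],"grip": 0},
    {"delta_pos": [-1,-8,41],"turn": [0,0,-0.6],"grip": 0},
    {"delta_pos": [-1,-8,41],"turn": [0,0,-0.6],"grip": 0},
    {"delta_pos": [-1,-8,41],"turn": [0,0,-0.6],"grip": 0},
    {"delta_pos": [-1,-8,41],"turn": [0,0,-0.6],"grip": 0},
    {"delta_pos": [-1,-8,41],"turn": [0,0,-0.6],"grip": 0}
  ]
}}

```text
time: 2.15
ee_pos: [641.7, 304.9, 114.5]
tool_rot: [-1.443, 2.787, -0.001]
contact_force: [-0.1, -0.0, -0.0]
width: 0.3
gripper_force: 0.0
```

```bash
python3 - <<'E'
from h import *
to(RCD+17*U+[0,0,96])
E
```

```text
t 2.15 pos [641.7 304.9 114.5] F [-0.1 -0.  -0. ] w 0.3 q [ 0.32  0.59  1.27  0.    1.28 -2.2 ]
delta [ 0.7  1.  18.5] turn [-0.11  0.16 -0.06]
```

Emit:
{"name": "jog_arm", "arguments": {
  "rows": [
    {"delta_pos": [0.5,1,14],"turn": [0,0,0],"grip": 0},
    {"delta_pos": [0.5,1,17],"turn": [0,0,0],"grip": 0},
    {"delta_pos": [0.5,1,19],"turn": [0,0,0],"grip": 0},
    {"delta_pos": [0.5,1,21],"turn": [0,0,0],"grip": 0},
    {"delta_pos": [0.5,1,21],"turn": [0,0,0],"grip": 0},
    {"delta_pos": [0.5,1,21],"turn": [0,0,0],"grip": 0}
  ]
}}

```text
time: 2.65
ee_pos: [639.5, 304.2, 91.8]
tool_rot: [1.443, -2.79, -0.001]
contact_force: [-2.4, -0.1, 4.9]
width: -0.0
gripper_force: 2.6
```

Emit:
{"name": "jog_arm", "arguments": {
  "rows": [
    {"delta_pos": [0,0,1],"turn": [0,0,0],"grip": 0},
    {"delta_pos": [0,0,1],"turn": [0,0,0],"grip": 0},
    {"delta_pos": [0,0,1],"turn": [0,0,0],"grip": 0}
  ]
}}

```text
time: 2.9
ee_pos: [639.6, 304.2, 91.8]
tool_rot: [1.443, -2.79, -0.0]
contact_force: [-3.9, -1.6, 8.4]
width: -0.2
gripper_force: 4.1
```

Emit:
{"name": "jog_arm", "arguments": {
  "rows": [
    {"delta_pos": [0,0,-20],"turn": [0,0,0],"grip": 0},
    {"delta_pos": [0,0,-50],"turn": [0,0,0],"grip": 0},
    {"delta_pos": [0,0,-50],"turn": [0,0,0],"grip": 0},
    {"delta_pos": [0,0,-50],"turn": [0,0,0],"grip": 0}
  ]
}}

```text
time: 3.23
ee_pos: [641.9, 304.6, 143.0]
tool_rot: [-1.44, 2.785, -0.002]
contact_force: [-0.5, 0.7, -0.5]
width: 0.3
gripper_force: 0.0
```

```bash
python3 - <<'E'
from h import *
to(RCD-50*U+[0,0,140])
p,d=get_image("scene"); cv2.imwrite("pics/s3.png",cv2.resize(p[200:290,255:375,::-1],None,fx=5,fy=5,interpolation=cv2.INTER_CUBIC))
E
```

```text
t 3.2333 pos [641.9 304.6 143. ] F [-0.5  0.7 -0.5] w 0.3 q [ 0.32  0.56  1.25 -0.    1.33 -2.2 ]
delta [ 0.6 68.3  2.7] turn [-0.21  0.27 -0.12]
```

View pics/s3.png

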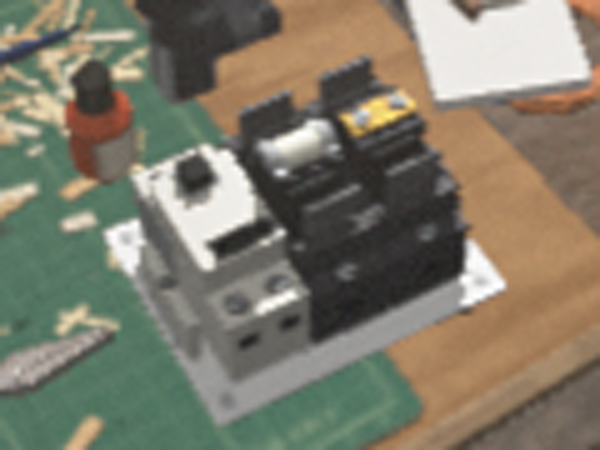

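The lever has dropped; it now lies toward the near side at about (240,240). Next I'll move in front of it and lower.

Emit:
{"name": "jog_arm", "arguments": {
  "rows": [
    {"delta_pos": [0.6,38,0],"turn": [0,0,0],"grip": 0},
    {"delta_pos": [0.6,76,0],"turn": [0,0,0],"grip": 0},
    {"delta_pos": [0.6,76,0],"turn": [0,0,0],"grip": 0},
    {"delta_pos": [0.6,76,0],"turn": [0,0,0],"grip": 0},
    {"delta_pos": [0.6,76,38],"turn": [0,0,0],"grip": 0},
    {"delta_pos": [0.6,76,38],"turn": [0,0,0],"grip": 0},
    {"delta_pos": [0.6,76,38],"turn": [0,0,0],"grip": 0},
    {"delta_pos": [0.6,76,38],"turn": [0,0,0],"grip": 0}
  ]
}}

```text
time: 3.95
ee_pos: [578.0, 346.8, 101.9]
tool_rot: [1.441, -2.791, 0.0]
contact_force: [0.8, -0.1, 0.7]
width: 0.3
gripper_force: 0.0
```

```bash
python3 - <<'E'
from h import *
to(RCD-29*U+[0,0,102])
E
```

```text
t 3.95 pos [578.  346.8 101.9] F [ 0.8 -0.1  0.7] w 0.3 q [ 0.41  0.53  1.38 -0.    1.23 -2.11]
delta [ -1.9 -29.2  -0.1] turn [ 0.01 -0.05 -0.17]
```

Emit:
{"name": "jog_arm", "arguments": {
  "rows": [
    {"delta_pos": [-1.9,-8,0],"turn": [0,0,0],"grip": 0},
    {"delta_pos": [-1.9,-14,0],"turn": [0,0,0],"grip": 0},
    {"delta_pos": [-1.9,-19,0],"turn": [0,0,0],"grip": 0},
    {"delta_pos": [-1.9,-24,0],"turn": [0,0,0],"grip": 0},
    {"delta_pos": [-1.9,-24,0],"turn": [0,0,0],"grip": 0},
    {"delta_pos": [-1.9,-24,0],"turn": [0,0,0],"grip": 0}
  ]
}}

```text
time: 4.45
ee_pos: [599.2, 336.0, 104.8]
tool_rot: [-1.441, 2.788, 0.002]
contact_force: [-3.2, 1.6, 6.3]
width: 0.1
gripper_force: 3.8
```

Emit:
{"name": "jog_arm", "arguments": {
  "rows": [
    {"delta_pos": [0,-2,1],"turn": [0,0,0],"grip": 0},
    {"delta_pos": [0,-4,1],"turn": [0,0,0],"grip": 0},
    {"delta_pos": [0,-5,1],"turn": [0,0,0],"grip": 0},
    {"delta_pos": [0,-5,1],"turn": [0,0,0],"grip": 0}
  ]
}}

```text
time: 4.78
ee_pos: [604.0, 333.1, 105.7]
tool_rot: [-1.441, 2.787, 0.0]
contact_force: [-4.9, -0.4, 11.0]
width: -0.1
gripper_force: 6.5
```

```bash
python3 - <<'E'
from h import *
to(RCD-29*U+[0,0,102])
p,d=get_image("scene"); cv2.imwrite("pics/s4.png",cv2.resize(p[200:290,255:375,::-1],None,fx=5,fy=5,interpolation=cv2.INTER_CUBIC))
E
```

```text
t 4.7833 pos [604.  333.1 105.7] F [-4.9 -0.4 11. ] w -0.1 q [ 0.38  0.55  1.34  0.    1.24 -2.15]
delta [ 1.9 -0.1  3.7] turn [-0.11  0.23 -0.11]
```

View pics/s4.png

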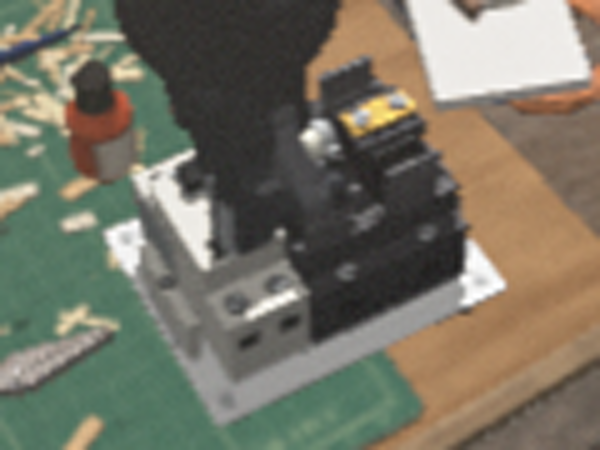

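The force is mostly upward, so the fingertip may be riding on the lever's end. I'll back off, go lower and push again.

Emit:
{"name": "jog_arm", "arguments": {
  "rows": [
    {"delta_pos": [0,15,0],"turn": [0,0,0],"grip": 0},
    {"delta_pos": [0,30,0],"turn": [0,0,0],"grip": 0},
    {"delta_pos": [0,30,0],"turn": [0,0,0],"grip": 0},
    {"delta_pos": [0,30,0],"turn": [0,0,0],"grip": 0},
    {"delta_pos": [0,30,6],"turn": [0,0,0],"grip": 0},
    {"delta_pos": [0,30,6],"turn": [0,0,0],"grip": 0},
    {"delta_pos": [0,30,6],"turn": [0,0,0],"grip": 0}
  ]
}}

```text
time: 5.42
ee_pos: [577.5, 349.0, 94.1]
tool_rot: [1.442, -2.789, 0.0]
contact_force: [-0.2, 0.5, -0.6]
width: -0.0
gripper_force: 0.0
```

```bash
python3 - <<'E'
from h import *
to(RCD-29*U+[0,0,96])
E
```

```text
t 5.4167 pos [577.5 349.   94.1] F [-0.2  0.5 -0.6] w -0.0 q [ 0.42  0.54  1.39 -0.    1.22 -2.11]
delta [ -0.4 -30.9  -2. ] turn [ 0.04 -0.1  -0.14]
```

Emit:
{"name": "jog_arm", "arguments": {
  "rows": [
    {"delta_pos": [-0.4,-8,-1],"turn": [0,0,0],"grip": 0},
    {"delta_pos": [-0.4,-14,-1],"turn": [0,0,0],"grip": 0},
    {"delta_pos": [-0.4,-19,-1],"turn": [0,0,0],"grip": 0},
    {"delta_pos": [-0.4,-24,-1],"turn": [0,0,0],"grip": 0},
    {"delta_pos": [-0.4,-24,-1],"turn": [0,0,0],"grip": 0},
    {"delta_pos": [-0.4,-24,-1],"turn": [0,0,0],"grip": 0}
  ]
}}

```text
time: 5.92
ee_pos: [598.7, 335.9, 97.1]
tool_rot: [-1.441, 2.79, 0.0]
contact_force: [0.6, 0.4, 0.7]
width: 0.1
gripper_force: 0.5
```

Emit:
{"name": "jog_arm", "arguments": {
  "rows": [
    {"delta_pos": [0,-2,0],"turn": [0,0,0],"grip": 0},
    {"delta_pos": [0,-4,0],"turn": [0,0,0],"grip": 0},
    {"delta_pos": [0,-6,0],"turn": [0,0,0],"grip": 0},
    {"delta_pos": [0,-6,0],"turn": [0,0,0],"grip": 0}
  ]
}}

```text
time: 6.25
ee_pos: [602.7, 332.3, 96.0]
tool_rot: [1.442, -2.791, -0.0]
contact_force: [-1.5, 1.6, 1.2]
width: 0.5
gripper_force: 0.9
```

```bash
python3 - <<'E'
from h import *
to(RCD-29*U+[0,0,96])
E
```

```text
t 6.25 pos [602.7 332.3  96. ] F [-1.5  1.6  1.2] w 0.5 q [ 0.38  0.56  1.35 -0.    1.23 -2.15]
delta [ 0.6 -0.7 -0. ] turn [ 0.01 -0.01 -0.14]
```

Emit:
{"name": "jog_arm", "arguments": {
  "rows": [
    {"delta_pos": [0,-2,0],"turn": [0,0,0],"grip": 0},
    {"delta_pos": [0,-4,0],"turn": [0,0,0],"grip": 0},
    {"delta_pos": [0,-4,0],"turn": [0,0,0],"grip": 0}
  ]
}}

```text
time: 6.5
ee_pos: [605.8, 330.1, 95.8]
tool_rot: [1.443, -2.79, -0.0]
contact_force: [-1.7, 2.2, 1.3]
width: 0.2
gripper_force: 1.0
```

Emit:
{"name": "jog_arm", "arguments": {
  "rows": [
    {"delta_pos": [0,-2,0],"turn": [0,0,0],"grip": 0},
    {"delta_pos": [0,-3,0],"turn": [0,0,0],"grip": 0},
    {"delta_pos": [0,-3,0],"turn": [0,0,0],"grip": 0}
  ]
}}

```text
time: 6.75
ee_pos: [606.3, 329.8, 95.8]
tool_rot: [1.442, -2.788, -0.005]
contact_force: [-4.4, 3.6, 1.1]
width: -0.1
gripper_force: 3.3
```

```bash
python3 - <<'E'
from h import *
to(RCD-29*U+[0,0,96])
E
```

```text
t 6.75 pos [606.3 329.8  95.8] F [-4.4  3.6  1.1] w -0.1 q [ 0.37  0.57  1.34  0.    1.24 -2.16]
delta [ 0.6  3.7 -0.2] turn [ 0.25 -0.06 -0.09]
```

Emit:
{"name": "jog_arm", "arguments": {
  "rows": [
    {"delta_pos": [0,-2,0],"turn": [0,0,0],"grip": 0},
    {"delta_pos": [0,-4,0],"turn": [0,0,0],"grip": 0},
    {"delta_pos": [0,-4,0],"turn": [0,0,0],"grip": 0}
  ]
}}

```text
time: 7.0
ee_pos: [606.7, 329.5, 95.7]
tool_rot: [1.441, -2.784, -0.013]
contact_force: [-11.9, 8.4, 5.0]
width: 0.1
gripper_force: 7.3
```

Emit:
{"name": "jog_arm", "arguments": {
  "rows": [
    {"delta_pos": [0,15,0],"turn": [0,0,0],"grip": 0},
    {"delta_pos": [0,40,0],"turn": [0,0,0],"grip": 0},
    {"delta_pos": [0,40,-20],"turn": [0,0,0],"grip": 0},
    {"delta_pos": [0,40,-60],"turn": [0,0,0],"grip": 0},
    {"delta_pos": [0,40,-60],"turn": [0,0,0],"grip": 0},
    {"delta_pos": [0,60,-60],"turn": [0,0,0],"grip": 0},
    {"delta_pos": [0,60,-60],"turn": [0,0,0],"grip": 0}
  ]
}}

```text
time: 7.58
ee_pos: [561.8, 362.4, 157.8]
tool_rot: [-1.444, 2.787, 0.001]
contact_force: [-0.2, 0.9, -0.1]
width: -0.0
gripper_force: 0.0
```

```bash
python3 - <<'E'
from h import *
to(C+[0,0,150])
p,d=get_image("scene");a=p[200:290,255:375,::-1]; p,d=get_image("top");b=p[140:240,265:375,::-1]
a=cv2.resize(a,(400,300),interpolation=cv2.INTER_CUBIC);b=cv2.resize(b,(330,300),interpolation=cv2.INTER_CUBIC)
cv2.imwrite("pics/s5.png",np.hstack([a,b]))
E
```

```text
t 7.5833 pos [561.8 362.4 157.8] F [-0.2  0.9 -0.1] w -0.0 q [ 0.44  0.46  1.36  0.    1.31 -2.08]
delta [ 38.5 -80.5   7.8] turn [-0.04  0.13 -0.03]
```

View pics/s5.png

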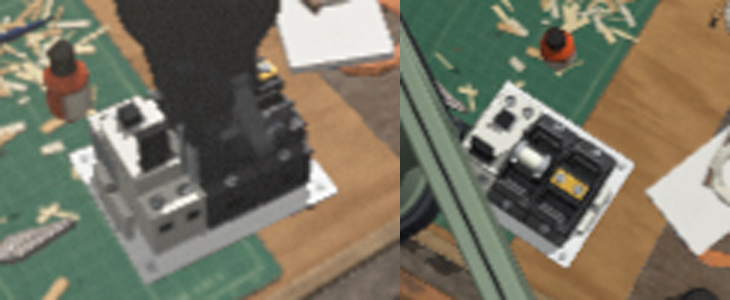

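The lever stands up again at about (155,145) in the scene crop, as it did at first, and stays there untouched. Now over the fuse carrier with the gripper open.

Emit:
{"name": "jog_arm", "arguments": {
  "rows": [
    {"delta_pos": [19,-40,0],"turn": [0,0,0],"grip": 1},
    {"delta_pos": [38,-80,0],"turn": [0,0,0],"grip": 1},
    {"delta_pos": [38,-80,0],"turn": [0,0,0],"grip": 1},
    {"delta_pos": [38,-80,20],"turn": [0,0,0],"grip": 1},
    {"delta_pos": [38,-80,20],"turn": [0,0,0],"grip": 1},
    {"delta_pos": [38,-80,20],"turn": [0,0,0],"grip": 1},
    {"delta_pos": [38,-80,20],"turn": [0,0,0],"grip": 1},
    {"delta_pos": [38,-80,20],"turn": [0,0,0],"grip": 1}
  ]
}}

```text
time: 8.35
ee_pos: [606.1, 284.2, 136.9]
tool_rot: [-1.444, 2.789, -0.001]
contact_force: [-1.1, 0.9, 0.9]
width: 85.6
gripper_force: 0.0
```

```bash
python3 - <<'E'
from h import *
to(C+[0,0,84])
p,d=get_image("scene");cv2.imwrite("pics/s6.png",cv2.resize(p[170:290,250:375,::-1],None,fx=5,fy=5,interpolation=cv2.INTER_CUBIC))
E
```

```text
t 8.35 pos [606.1 284.2 136.9] F [-1.1  0.9  0.9] w 85.6 q [ 0.31  0.48  1.38 -0.    1.28 -2.22]
delta [ 0.2  0.9 52.9] turn [-0.05  0.04 -0.07]
```

View pics/s6.png

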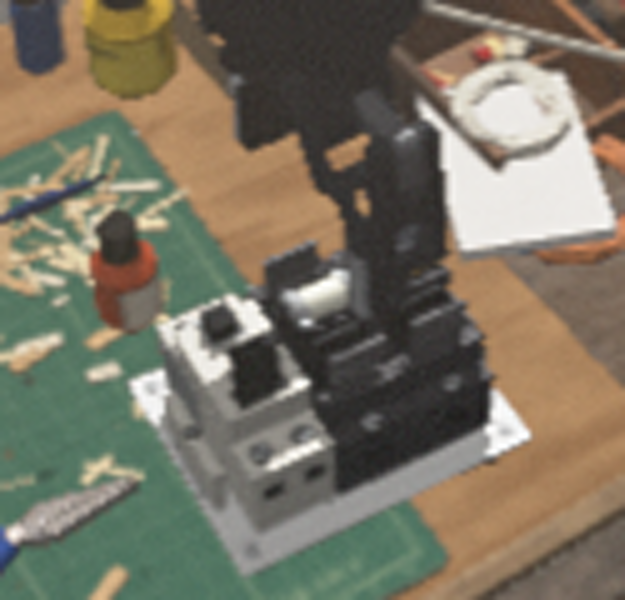

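The lever is up and black at (258,365), and the open fingers straddle the fuse at (325,295). I'll descend.

Emit:
{"name": "jog_arm", "arguments": {
  "rows": [
    {"delta_pos": [0,1,15],"turn": [0,0,0],"grip": 1},
    {"delta_pos": [0,1,30],"turn": [0,0,0],"grip": 1},
    {"delta_pos": [0,1,45],"turn": [0,0,0],"grip": 1},
    {"delta_pos": [0,1,50],"turn": [0,0,0],"grip": 1},
    {"delta_pos": [0,1,50],"turn": [0,0,0],"grip": 1},
    {"delta_pos": [0,1,50],"turn": [0,0,0],"grip": 1},
    {"delta_pos": [0,1,50],"turn": [0,0,0],"grip": 1},
    {"delta_pos": [0,1,50],"turn": [0,0,0],"grip": 1}
  ]
}}

```text
time: 9.07
ee_pos: [606.0, 284.7, 87.9]
tool_rot: [-1.442, 2.788, -0.001]
contact_force: [-0.3, 0.1, 0.3]
width: 85.4
gripper_force: 0.0
```

```bash
python3 - <<'E'
from h import *
to(C+[0,0,83])
E
```

```text
t 9.0667 pos [606.  284.7  87.9] F [-0.3  0.1  0.3] w 85.4 q [ 0.31  0.54  1.41 -0.    1.19 -2.22]
delta [0.6 0.5 4.9] turn [-0.1   0.13 -0.1 ]
```

Emit:
{"name": "jog_arm", "arguments": {
  "rows": [
    {"delta_pos": [0.5,0.5,4.5],"turn": [0,0,0],"grip": 1},
    {"delta_pos": [0.5,0.5,4.5],"turn": [0,0,0],"grip": 0.6},
    {"delta_pos": [0.5,0.5,4.5],"turn": [0,0,0],"grip": 0.4},
    {"delta_pos": [0.5,0.5,4.5],"turn": [0,0,0],"grip": 0.2},
    {"delta_pos": [0.5,0.5,4.5],"turn": [0,0,0],"grip": 0},
    {"delta_pos": [0.5,0.5,4.5],"turn": [0,0,0],"grip": 0},
    {"delta_pos": [0.5,0.5,4.5],"turn": [0,0,0],"grip": 0},
    {"delta_pos": [0.5,0.5,4.5],"turn": [0,0,0],"grip": 0}
  ]
}}

```text
time: 9.73
ee_pos: [605.8, 284.1, 83.8]
tool_rot: [-1.442, 2.788, -0.002]
contact_force: [0.1, -1.8, 5.0]
width: 36.4
gripper_force: 62.7
```

```bash
python3 - <<'E'
from h import *
to(C+[0,0,83])
E
```

```text
t 9.7333 pos [605.8 284.1  83.8] F [ 0.1 -1.8  5. ] w 36.4 q [ 0.31  0.54  1.41 -0.    1.19 -2.22]
delta [-0.   0.6  0.8] turn [-0.15  0.12 -0.12]
```

Emit:
{"name": "jog_arm", "arguments": {
  "rows": [
    {"delta_pos": [0,0,-2],"turn": [0,0,0],"grip": 0},
    {"delta_pos": [0,0,-4],"turn": [0,0,0],"grip": 0},
    {"delta_pos": [0,0,-7],"turn": [0,0,0],"grip": 0},
    {"delta_pos": [0,0,-10],"turn": [0,0,0],"grip": 0},
    {"delta_pos": [0,0,-10],"turn": [0,0,0],"grip": 0}
  ]
}}

```text
time: 10.15
ee_pos: [604.4, 284.4, 92.2]
tool_rot: [-1.443, 2.79, 0.0]
contact_force: [0.5, 1.0, -0.8]
width: 36.5
gripper_force: 62.3
```

```bash
python3 - <<'E'
from h import *
to(C+[0,0,183])
p,d=get_image("scene");cv2.imwrite("pics/s7.png",cv2.resize(p[170:290,250:375,::-1],None,fx=5,fy=5,interpolation=cv2.INTER_CUBIC))
E
```

```text
t 10.15 pos [604.4 284.4  92.2] F [ 0.5  1.  -0.8] w 36.5 q [ 0.31  0.53  1.41  0.    1.2  -2.22]
delta [ -0.7  -0.7 -90.8] turn [-0.01  0.03 -0.11]
```

View pics/s7.png

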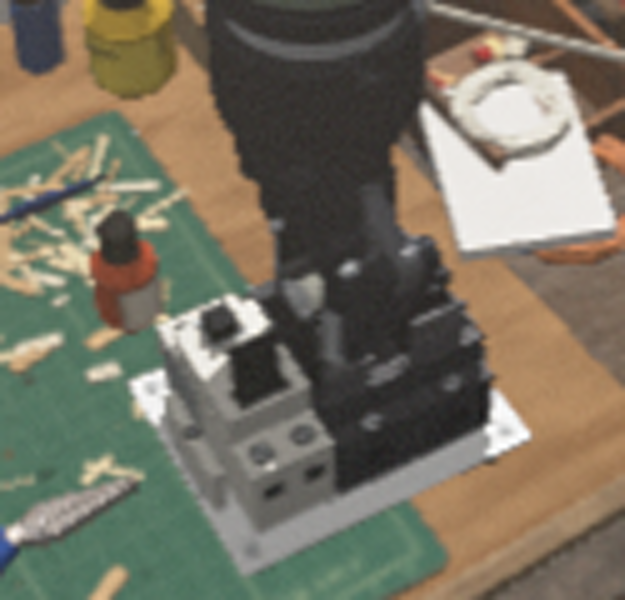

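The force is just the carrier's weight and the opening is steady, so the carrier is coming along. I'll lift straight up.

Emit:
{"name": "jog_arm", "arguments": {
  "rows": [
    {"delta_pos": [0,0,-10],"turn": [0,0,0],"grip": 0},
    {"delta_pos": [0,0,-20],"turn": [0,0,0],"grip": 0},
    {"delta_pos": [0,0,-32],"turn": [0,0,0],"grip": 0},
    {"delta_pos": [0,0,-45],"turn": [0,0,0],"grip": 0},
    {"delta_pos": [0,0,-58],"turn": [0,0,0],"grip": 0},
    {"delta_pos": [0,0,-70],"turn": [0,0,0],"grip": 0},
    {"delta_pos": [0,0,-82],"turn": [0,0,0],"grip": 0},
    {"delta_pos": [0,0,-91],"turn": [0,0,0],"grip": 0},
    {"delta_pos": [0,0,-91],"turn": [0,0,0],"grip": 0},
    {"delta_pos": [0,0,-91],"turn": [0,0,0],"grip": 0}
  ]
}}

```text
time: 11.03
ee_pos: [604.7, 284.3, 183.8]
tool_rot: [-1.442, 2.789, -0.0]
contact_force: [0.5, 0.3, -0.8]
width: 36.3
gripper_force: 62.3
```

```bash
python3 - <<'E'
from h import *
to(C+[0,0,184])
p,d=get_image("scene");a=p[140:290,230:380,::-1]; p,d=get_image("top");b=p[140:240,265:375,::-1]
cv2.imwrite("pics/s8.png",np.hstack([cv2.resize(a,(450,450),interpolation=cv2.INTER_CUBIC),cv2.resize(b,(350,450))]))
E
```

```text
t 11.0333 pos [604.7 284.3 183.8] F [ 0.5  0.3 -0.8] w 36.3 q [ 0.31  0.44  1.34 -0.    1.36 -2.22]
delta [-0.5 -0.4 -0.2] turn [-0.05  0.07 -0.11]
```

View pics/s8.png

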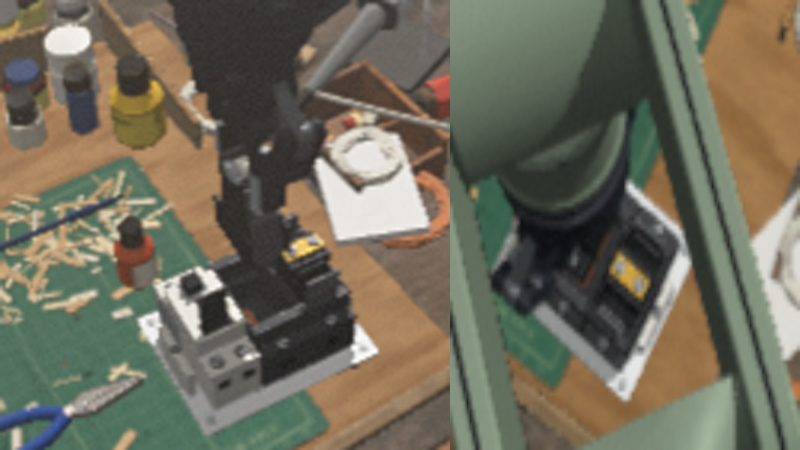

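The carrier hangs upright in the fingers, with the fuse at (235,165) and its base pocket empty at (265,300). The link is seated, the lever is up at (213,310), and the bottle is untouched. Time to hand in.

```bash
python3 -c "
from rig import *
print(close_job())"
```

```text
the job is handed in; nothing more can be done
None
```

I pressed the test button so the lever dropped, then swung it back up until it latched; the fuse carrier is now held upright about 10 cm above its seat, with the neutral link still seated and the jar and bottle not touched; the job was handed in at about 11 s, and no verdict came back.

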